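# Bring the pantry stock tags up to date

### The job

The red and green flip tags on the board no longer match the three bins behind them. With the fingertips, gently push the wrong tags over, so that every full bin shows the green face of the tag in front of it facing up and the empty bin shows red, each flap lying right over against its stop. Leave a tag that is already right as it is, do not pinch or pick up anything, and leave the jar, cork, cup and bowl where they stand.

Things in the scene. Friction and masses are not known exactly. Their poses are not given: they have to be found in the camera images.
- board: wooden board 270 x 530 mm, 12 mm thick, lying fixed on the worktop, with a row of three tag stands along its near side, 140 mm apart, and three bins behind them; origin on its underside, below the middle stand; x away from the robot, y to the left. Place and yaw vary, and which bin (with its tag) stands where
- bin_lemons: white open bin, 110 x 126 x 50 mm, fixed to the board behind one of the tags; origin: centre of its underside, 12 mm above the worktop; FULL: heaped with lemons to about 108 mm above its underside, fixed in it
- bin_croissants: white open bin, 110 x 126 x 50 mm, fixed to the board behind one of the tags; origin: centre of its underside, 12 mm above the worktop; FULL: heaped with croissants to about 102 mm above its underside, fixed in it
- bin_empty: white open bin, 110 x 126 x 50 mm, fixed to the board behind one of the tags; origin: centre of its underside, 12 mm above the worktop; EMPTY
- stand_a: dark steel stand, 86 x 40 mm, 20 mm high, fixed to the board, carrying tag A (tag_a). Origin: centre of its underside on the board's top, 12 mm above the worktop; x points away from the robot across the board, y to the left along the row of tags. The bin it belongs to stands right behind it (centre 125 mm along +x)
- stand_b: dark steel stand, 86 x 40 mm, 20 mm high, fixed to the board, carrying tag B (tag_b). Origin: centre of its underside on the board's top, 12 mm above the worktop; x points away from the robot across the board, y to the left along the row of tags. The bin it belongs to stands right behind it (centre 125 mm along +x)
- stand_c: dark steel stand, 86 x 40 mm, 20 mm high, fixed to the board, carrying tag C (tag_c). Origin: centre of its underside on the board's top, 12 mm above the worktop; x points away from the robot across the board, y to the left along the row of tags. The bin it belongs to stands right behind it (centre 125 mm along +x)
- tag_a (a joint): hinge of tag A, the flap on stand_a. 0 = flap straight up; +0.70 rad (stop) = leaning to the stand's -y (robot's right), GREEN face up; -0.70 rad (stop) = leaning to +y (left), RED face up. Turns freely, slightly damped; once past upright it falls to its stop by itself. Hinge line: along the stand's x axis, 15 mm above the stand's origin
- tag_b (a joint): hinge of tag B, the flap on stand_b. 0 = flap straight up; +0.70 rad (stop) = leaning to the stand's -y (robot's right), GREEN face up; -0.70 rad (stop) = leaning to +y (left), RED face up. Turns freely, slightly damped; once past upright it falls to its stop by itself. Hinge line: along the stand's x axis, 15 mm above the stand's origin
- tag_c (a joint): hinge of tag C, the flap on stand_c. 0 = flap straight up; +0.70 rad (stop) = leaning to the stand's -y (robot's right), GREEN face up; -0.70 rad (stop) = leaning to +y (left), RED face up. Turns freely, slightly damped; once past upright it falls to its stop by itself. Hinge line: along the stand's x axis, 15 mm above the stand's origin
- tag_a_edge (a point): middle of the free edge of tag A: a flap 60 mm wide along the hinge, 60 mm from hinge to free edge, 4 mm thick, about 30 g, one face green, the other red, a 6 mm round white bead along the free edge. At a stop the edge is 39 mm to the side of the hinge line and 46 mm above it
- tag_b_edge (a point): middle of the free edge of tag B: a flap 60 mm wide along the hinge, 60 mm from hinge to free edge, 4 mm thick, about 30 g, one face green, the other red, a 6 mm round white bead along the free edge. At a stop the edge is 39 mm to the side of the hinge line and 46 mm above it
- tag_c_edge (a point): middle of the free edge of tag C: a flap 60 mm wide along the hinge, 60 mm from hinge to free edge, 4 mm thick, about 30 g, one face green, the other red, a 6 mm round white bead along the free edge. At a stop the edge is 39 mm to the side of the hinge line and 46 mm above it
- honey: loose glass jar with a red lid, 58 mm across, 68 mm high, on the right end of the board beside the bins; bystander; origin: centre of its underside
- cork: loose wine cork, 24 mm across, 44 mm high, standing on the right end of the board; bystander; origin: centre of its underside
- cup: loose white teacup, 91 x 122 x 72 mm, on the worktop to the left; bystander; origin: centre of its underside
- bowl: loose white sugar bowl, 67 mm across, 40 mm high, on the worktop to the right; bystander; origin: centre of its underside

How it is judged:
At the end, for the whole second after the job is handed in: The tags before the lemon bin and the croissant bin lean to the right with green up (joint above +0.6 rad) and the tag before the empty bin leans to the left with red up (joint below -0.6 rad) (value of joint each of tag_a, tag_c above 0.6 rad and value of joint tag_b below -0.6 rad); the robot touches nothing.
It fails at once if the tag that is already right is flipped or knocked upright (value of joint tag_c below 0.3 rad).
It fails at once if a tag or its stand is pinched or pressed hard: more than 20 N from the fingers (contact force between the fingers and stand_a above 20 N or contact force between the fingers and stand_b above 20 N or contact force between the fingers and stand_c above 20 N).
It fails at once if a loose bystander (jar, cork, cup, bowl) is lifted, pushed or carried: moved by more than 25 mm (distance of any of honey, cork, cup, bowl from where it was at the start of the episode above 0.025 m).
It also fails if it takes over 40 s, if anything falls off the work surface, if the arm or the gripper's body presses on something with over 40 N, if the wrist force passes 120 N, or if a joint passes its speed limit or range.

### The arm

A 7-joint arm with a two-finger parallel gripper is mounted at the origin on a cart in front of the work surface, level with it; the furniture and walls round the work are solid. World frame = base frame: x ahead of the robot, y to its left, z up, the work surface at z = 0. Lengths are in m, angles in rad, forces in N, time in s.
With the tool pointing down it reaches from about 0.4 to 0.875 m from the base axis. Payload 19.3 kg.
Tool frame: the origin (TCP) lies at the very end of the fingers, on their centre line; the grasp point (between the pads) lies 19 mm behind it; z points along the fingers, x is the direction in which the jaws open and shut, and the axes are right-handed (so a half turn about z gives the same grasp; the last joint's range is limited). The gripper opens to 85 mm and grips with 20 to 120 N. Pads are 22 mm wide; open, the fingers measure 114 mm over their backs; the gripper's body (76 mm by 85 mm) begins 54 mm behind the grasp point. The pads swing forward as they close: fully open they stand 13 mm farther back than shut.
Start: joints at [-1.38, 0.521, -0.036, 1.599, 0.021, 1.021, -0.113], TCP at [0.161, 0.604, 0.231] pointing down, gripper open.
Joint ranges: [-2.91, 2.91], [-0.3, 2.13], [-1.5, 1.42], [0.17, 2.43], [-1.26, 4.41], [0.16, 1.93], [-2.52, 2.52]. Speed limits (rad/s): [1.89, 1.89, 2.39, 2.39, 3.01, 3.01, 3.01].

### API

Orientations are given as [roll, pitch, yaw] about the fixed x, y, z axes, in that order (R = Rz(yaw) Ry(pitch) Rx(roll)).
In Python, from workcell import bot gives the robot as it stands.
- The arm moves only by the tool jog_arm, never from a script. Its argument "increments" is a list of rows, each an object of numbers: "wx", "wy", "wz": the turn, a rotation vector about the tool's x, y, z in degrees; "x", "y", "z": the shift along the tool's x, y, z in cm; "claw": the opening in per cent of the stroke, from 0 (shut) to 100 (fully open). A call has 1 to 10 rows; each row is the pose to reach, as a shift and turn from the pose measured when the call began, along the tool's axes at that moment; what a row does not reach only later rows make up. A row lasts 1/8 s, in which the tool goes at most 62.5 mm and 10.7 degrees, less where a joint would pass 70% of its speed; a pose out of reach is approached as far as the arm can. A call with a gripper value outside its range is refused whole. The fingers move at their own pace and stop on an object; "squeeze" is the grip in N (left out, the last holds). Time passes only in rows, so rows that repeat a pose let the fingers close. It gives the time, the measured TCP pose, the force and the opening at its end, in the units of the state.
- bot.observe(): the state, without advancing time (a new reading comes with each control period).
- bot.grab_frame(name): name is "scene" or "top"; returns a dict with "pixels" (400x640x3 uint8, red, green, blue), "fov_y" (degrees; the focal length in pixels is half the picture's height over the tangent of half this angle, whatever the lens; pixels are square), "cx", "cy" (the principal point, pixels), "k1" (the pictures are not rectified: a ray, as slopes to the right and down, at radius r is drawn at 1 + k1 r^2 times it, then the intrinsics apply), "origin" and "orientation" of the camera in the world. Camera axes: x right, y down, z forward; pixel columns grow to the right and rows downward; lengths in m; the calibration is good to about 2 mm. A picture is of the moment at which its call begins. There is no depth.
- bot.job_done(): hands the job in, once; it reports no verdict.
The state is a dict: "clock": time; "qpos": joint angles; "qd": joint speeds; "joint_efforts": joint torques, N m; "position": TCP position; "tool_rot": TCP orientation; "force": force on the tool from outside, world axes, zero at the start; "moment": the same for the moment, N m; "grip_width": finger opening in m.
Only numpy, scipy, OpenCV 4.12 (cv2) and the standard library are available. Lean on these libraries where they do the work, as an engineer would, in place of code of your own. Each camera call takes 0.05 s, during which the arm holds its last target.

## Working session

There is one attempt and no reset: what is moved stays moved. The work goes in short steps, Python scripts to look and compute and a tool call to move; the robot and the scene stay as the last step left them, time stands still between calls to the robot, and variables do not carry over. Pictures are saved under pics/ and viewed, and the job is handed in when it is done.

Besides the shell and the picture viewer there is one more tool, called by a JSON object that holds its "api" and its "payload", one argument or row to a line. jog_arm: Moves the arm, as the interface text tells. Its arguments: {"type":"object","properties":{"increments":{"type":"array","items":{"type":"object","properties":{"wx":{"type":"number"},"wy":{"type":"number"},"wz":{"type":"number"},"x":{"type":"number"},"y":{"type":"number"},"z":{"type":"number"},"claw":{"type":"number"}}}},"squeeze":{"type":"number"}},"required":["increments"]}

```bash
mkdir -p pics; ls; python3 - <<'E'
from workcell import bot
import cv2
for n in("scene","top"):
    f=bot.grab_frame(n); cv2.imwrite(f"pics/{n}0.png",f["pixels"][:,:,::-1])
    print(n,{k:v for k,v in f.items() if k!="pixels"})
print(bot.observe())
E
```

```text
pics
scene {'fov_y': 50.74218708870697, 'cx': 316.39716839008184, 'cy': 196.82529065568042, 'k1': -0.08573645920482495, 'origin': array([-0.30161638, -1.00005191,  0.69889075]), 'orientation': array([-2.01752747, -0.01265148, -0.70928513])}
top {'fov_y': 55.312916097487104, 'cx': 317.83779389058947, 'cy': 195.5098597262927, 'k1': 0.014459719960005456, 'origin': array([ 0.45597657, -0.03400222,  1.33046356]), 'orientation': array([-3.07321006, -0.01393699, -1.5992791 ])}
{'clock': 0.1, 'qpos': array([-1.3802227 ,  0.52196933, -0.03633212,  1.59996862,  0.02120629,
        1.02111478, -0.1128007 ]), 'qd': array([ 0.00088194, -0.00257131,  0.00035619, -0.00188321, -0.0006547 ,
        0.0023261 ,  0.0001665 ]), 'joint_efforts': array([ 2.81552864e-03, -9.28483844e+01,  1.98380426e+00, -3.70531940e+01,
        1.81432319e-02,  5.20671951e-03, -9.26096686e-05]), 'position': array([0.16109357, 0.60355112, 0.23076763]), 'tool_rot': array([3.14151313e+00, 1.07192140e-03, 1.31001864e+00]), 'force': array([-0.51525453, -0.30981479, -0.34458615]), 'moment': array([0.02823646, 0.01614684, 0.03589098]), 'grip_width': 0.08535397076676633}
```

View pics/scene0.png

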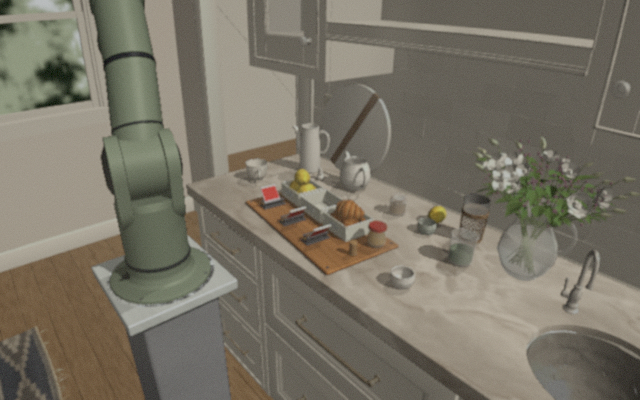

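View pics/top0.png

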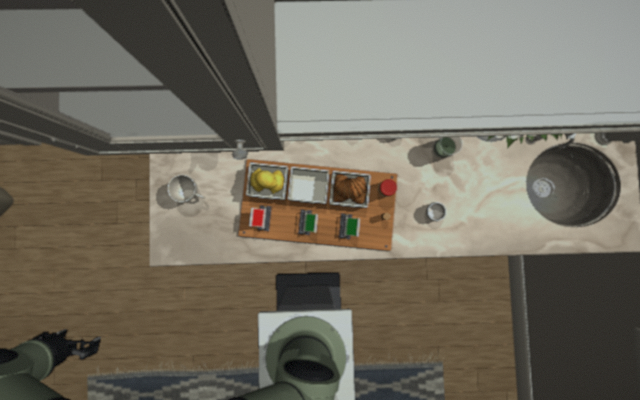

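The top view shows, from left to right, lemons with a red tag (258,217), the empty bin with a green tag (308,223) and croissants with a green tag (349,227). The left and middle tags are wrong. I'll zoom in to measure them.

```bash
python3 - <<'E'
import cv2
i=cv2.imread("pics/top0.png")
c=cv2.resize(i[150:260,230:410],None,fx=4.4,fy=4.4,interpolation=cv2.INTER_CUBIC)
for k in range(0,180,20):
    cv2.putText(c,str(230+k),(int(k*4.4),10),0,.35,(255,255,255),1);cv2.line(c,(int(k*4.4),0),(int(k*4.4),483),(90,90,90),1)
for k in range(0,110,10):
    cv2.putText(c,str(150+k),(0,int(k*4.4)),0,.35,(255,255,255),1);cv2.line(c,(0,int(k*4.4)),(792,int(k*4.4)),(90,90,90),1)
cv2.imwrite("pics/topc.png",c)
i=cv2.imread("pics/scene0.png")
c=cv2.resize(i[150:290,230:430],None,fx=4,fy=4,interpolation=cv2.INTER_CUBIC)
cv2.imwrite("pics/scenec.png",c)
E
```

```text
(no output)
```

View pics/topc.png

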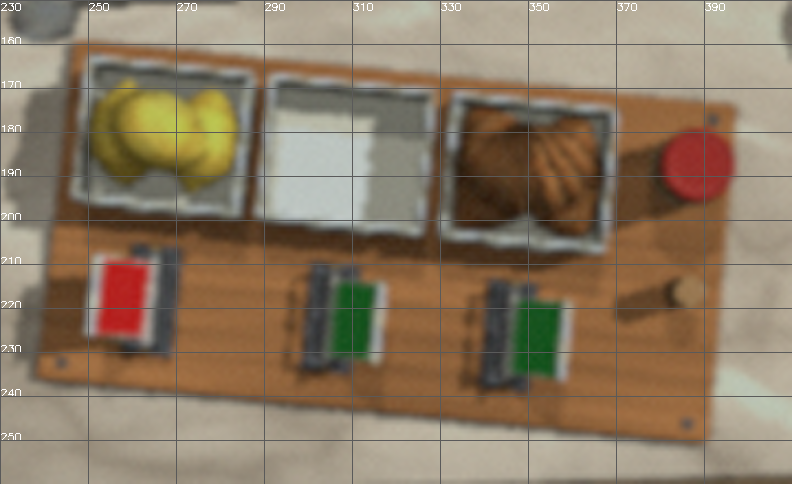

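View pics/scenec.png

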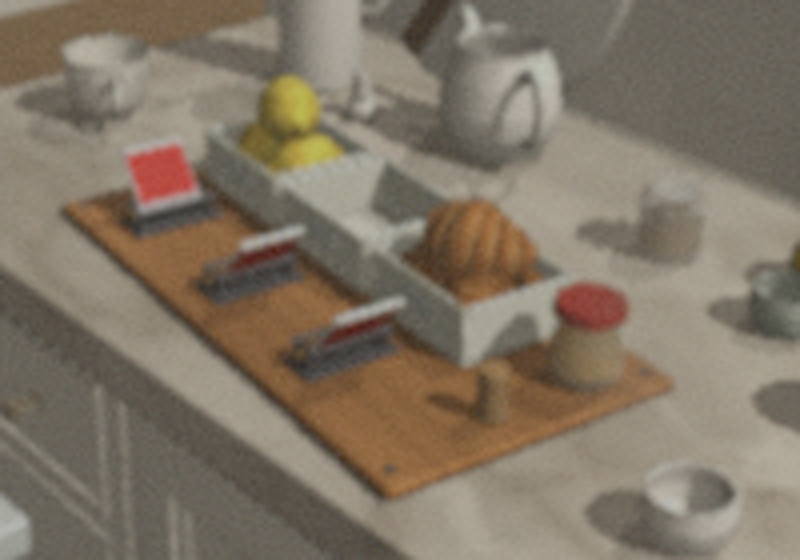

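```bash
cat > h.py <<'E'
import numpy as np
from workcell import bot
from scipy.spatial.transform import Rotation as Ro
def un(f,p,z):
    F=200/np.tan(np.radians(f["fov_y"])/2); d=np.array([(p[0]-f["cx"])/F,(p[1]-f["cy"])/F]); r=d.copy()
    for _ in range(30): r=d/(1+f["k1"]*(r@r))
    v=Ro.from_euler("xyz",f["orientation"]).apply([*r,1]); o=np.array(f["origin"])
    return o+v*(z-o[2])/v[2]
def proj(f,P):
    F=200/np.tan(np.radians(f["fov_y"])/2)
    c=Ro.from_euler("xyz",f["orientation"]).inv().apply(np.array(P)-f["origin"]); s=c[:2]/c[2]
    return s*(1+f["k1"]*(s@s))*F+[f["cx"],f["cy"]]
E
python3 - <<'E'
from h import *
f=bot.grab_frame("top")
C=[un(f,p,.012)[:2] for p in [(246.8,159.5),(397.5,173.6),(390.2,250.5),(237.5,235.9)]]
print(np.round(C,4)); print("sides",[round(np.linalg.norm(C[i]-C[(i+1)%4]),4) for i in range(4)])
ex=(C[0]+C[1]-C[2]-C[3]); ey=C[0]+C[3]-C[1]-C[2]
yaw1=np.arctan2(ex[1],ex[0]); yaw2=np.arctan2(-ey[0],ey[1]); print("yaw",yaw1,yaw2)
print("centre",np.mean(C,0))
for a,b in [((252.3,208.4),(250.2,226.1)),((316.8,214.5),(315,232.3)),((359.1,218.4),(357.3,236.4))]:
    A=un(f,a,.073);B=un(f,b,.073); m=(A+B)/2; d=A-B; print(np.round(m,4),np.linalg.norm(d),np.arctan2(d[1],d[0]))
E
```

```text
[[ 0.6779  0.1882]
 [ 0.6146 -0.3346]
 [ 0.3496 -0.2981]
 [ 0.4147  0.2241]]
sides [np.float64(0.5267), np.float64(0.2675), np.float64(0.5262), np.float64(0.2656)]
yaw -0.13632588720020433 -0.1222250701929448
centre [ 0.5141828  -0.05509221]
[0.4762 0.1664 0.073 ] 0.058294103418429076 -0.13437196268788495
[ 0.45  -0.045  0.073] 0.05862190049806978 -0.12919440166446136
[ 0.4329 -0.1837  0.073 ] 0.05931664315682365 -0.1360404082832066
```

{"api": "jog_arm", "payload": {
  "increments": [
    {"x":-3,"y":4,"wz":-1,"claw":0},
    {"x":-6,"y":8,"wz":-2,"claw":0},
    {"x":-9.5,"y":13,"wz":-3,"claw":0},
    {"x":-13,"y":18,"wz":-4,"claw":0},
    {"x":-17,"y":23,"wz":-5,"claw":0},
    {"x":-20.5,"y":28,"wz":-6,"claw":0},
    {"x":-24,"y":33,"wz":-7,"claw":0},
    {"x":-27.5,"y":37.5,"wz":-7.5,"claw":0},
    {"x":-29.6,"y":40.6,"wz":-7.5,"claw":0},
    {"x":-29.6,"y":40.6,"wz":-7.5,"claw":0}
  ]
}}

```text
schema error: expected keys wx, wy, wz, x, y, z, claw
```

```bash
python3 - <<'E'
from h import *
import cv2
s=bot.observe();print(s["clock"],s["position"],s["tool_rot"],s["grip_width"])
for n in("scene","top"):
    f=bot.grab_frame(n); cv2.imwrite(f"pics/{n}1.png",f["pixels"][:,:,::-1]); print(n,proj(f,s["position"]))
a=cv2.imread("pics/scene1.png")[120:290,210:430];b=cv2.imread("pics/top1.png")[130:270,220:410]
cv2.imwrite("pics/m1.png",np.hstack([cv2.resize(a,(420,325),interpolation=2),cv2.resize(b,(380,325),interpolation=2)]))
E
```

```text
0.15 [0.16110065 0.6036439  0.23086952] [3.14154855e+00 8.30168656e-04 1.31000640e+00] 0.08547493064535534
scene [131.88138984 133.02068606]
top [ 85.70042588 334.8502101 ]
```

View pics/m1.png

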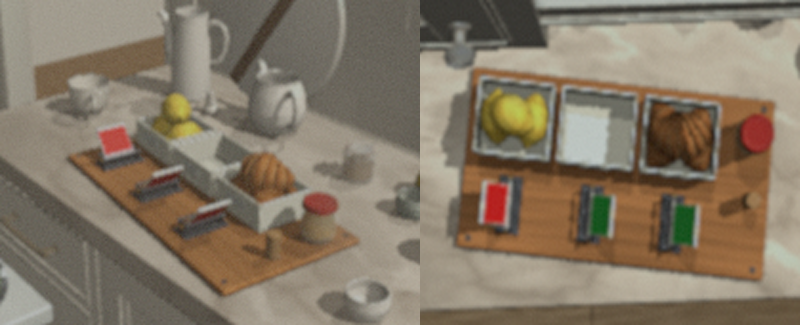

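The arm has not moved yet, because every row needs all the keys. I'll send the move again with them.

{"api": "jog_arm", "payload": {
  "increments": [
    {"x":-3,"y":4,"z":0,"wx":0,"wy":0,"wz":-1,"claw":0},
    {"x":-6,"y":8,"z":0,"wx":0,"wy":0,"wz":-2,"claw":0},
    {"x":-9.5,"y":13,"z":0,"wx":0,"wy":0,"wz":-3,"claw":0},
    {"x":-13,"y":18,"z":0,"wx":0,"wy":0,"wz":-4,"claw":0},
    {"x":-17,"y":23,"z":0,"wx":0,"wy":0,"wz":-5,"claw":0},
    {"x":-20.5,"y":28,"z":0,"wx":0,"wy":0,"wz":-6,"claw":0},
    {"x":-24,"y":33,"z":0,"wx":0,"wy":0,"wz":-7,"claw":0},
    {"x":-27.5,"y":37.5,"z":0,"wx":0,"wy":0,"wz":-7.5,"claw":0},
    {"x":-29.6,"y":40.6,"z":0,"wx":0,"wy":0,"wz":-7.5,"claw":0},
    {"x":-29.6,"y":40.6,"z":0,"wx":0,"wy":0,"wz":-7.5,"claw":0}
  ]
}}

```text
clock: 1.5
position: [0.4786, 0.2105, 0.2312]
tool_rot: [3.141, 0.001, 1.436]
force: [-0.8, 0.4, 0.6]
grip_width: -0.0
```

```bash
cat > look.py <<'E'
from h import *
import cv2,sys
k=sys.argv[1]
s=bot.observe();print(s["clock"],s["position"],s["tool_rot"],s["grip_width"],s["force"])
for n in("scene","top"):
    f=bot.grab_frame(n); cv2.imwrite(f"pics/{n}{k}.png",f["pixels"][:,:,::-1]); print(n,proj(f,s["position"]))
a=cv2.imread(f"pics/scene{k}.png")[120:290,210:430];b=cv2.imread(f"pics/top{k}.png")[130:270,220:410]
cv2.imwrite(f"pics/m{k}.png",np.hstack([cv2.resize(a,(420,325),interpolation=2),cv2.resize(b,(380,325),interpolation=2)]))
E
python3 look.py 2
```

```text
1.5 [0.47855969 0.21051035 0.23116222] [3.14107704e+00 1.18167845e-03 1.43642400e+00] -4.845716058364274e-05 [-0.76951514  0.37922393  0.55131691]
scene [259.22076489 141.20002205]
top [226.95753418 216.20936836]
```

View pics/m2.png

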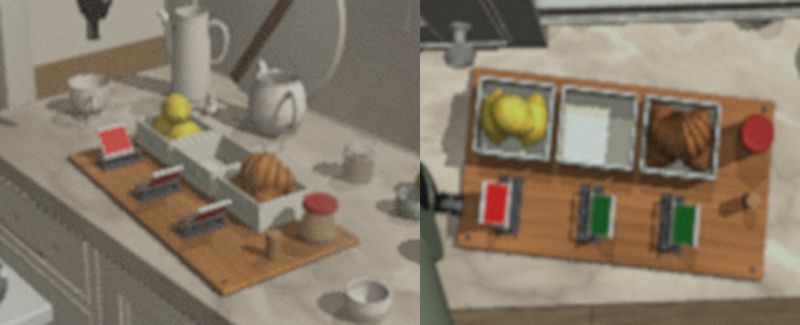

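{"api": "jog_arm", "payload": {
  "increments": [
    {"x":0.2,"y":0,"z":4,"wx":0,"wy":0,"wz":0,"claw":0},
    {"x":0.3,"y":0,"z":8,"wx":0,"wy":0,"wz":0,"claw":0},
    {"x":0.3,"y":0,"z":12,"wx":0,"wy":0,"wz":0,"claw":0},
    {"x":0.3,"y":0,"z":15.5,"wx":0,"wy":0,"wz":0,"claw":0},
    {"x":0.3,"y":0,"z":17.9,"wx":0,"wy":0,"wz":0,"claw":0},
    {"x":0.3,"y":0,"z":17.9,"wx":0,"wy":0,"wz":0,"claw":0}
  ]
}}

```text
clock: 2.35
position: [0.4756, 0.2169, 0.0509]
tool_rot: [-3.139, 0.002, 1.442]
force: [-0.3, 0.5, 0.8]
grip_width: -0.0001
```

```bash
python3 look.py 3
```

```text
2.35 [0.47558627 0.21691641 0.05090747] [-3.13858711e+00  1.80390397e-03  1.44242737e+00] -0.00012050492112569758 [-0.27010855  0.53987224  0.78146918]
scene [259.73536458 187.26421909]
top [237.13040429 217.92359485]
```

View pics/m3.png

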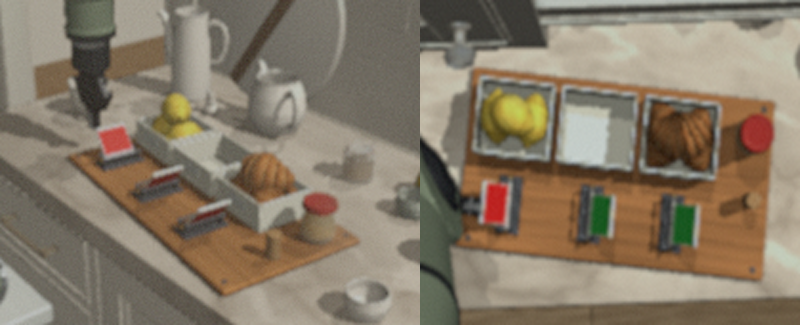

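{"api": "jog_arm", "payload": {
  "increments": [
    {"x":-1.5,"y":0,"z":0,"wx":0,"wy":0,"wz":0,"claw":0},
    {"x":-2.5,"y":0,"z":0,"wx":0,"wy":0,"wz":0,"claw":0},
    {"x":-3.3,"y":0,"z":0,"wx":0,"wy":0,"wz":0,"claw":0},
    {"x":-4,"y":0,"z":0,"wx":0,"wy":0,"wz":0,"claw":0},
    {"x":-4.7,"y":0,"z":0,"wx":0,"wy":0,"wz":0,"claw":0},
    {"x":-5.4,"y":0,"z":0,"wx":0,"wy":0,"wz":0,"claw":0},
    {"x":-6,"y":0,"z":0,"wx":0,"wy":0,"wz":0,"claw":0}
  ]
}}

```text
clock: 3.32
position: [0.4692, 0.1571, 0.0528]
tool_rot: [-3.141, -0.0, 1.442]
force: [-0.1, -0.2, 0.4]
grip_width: -0.0001
```

```bash
python3 look.py 4
```

```text
3.325 [0.46916999 0.15713862 0.05276471] [-3.14127668e+00 -1.83704829e-06  1.44166354e+00] -0.00011061528149675274 [-0.13531185 -0.21182003  0.40186953]
scene [267.45342854 192.54009681]
top [255.05615045 219.33108682]
```

View pics/m4.png

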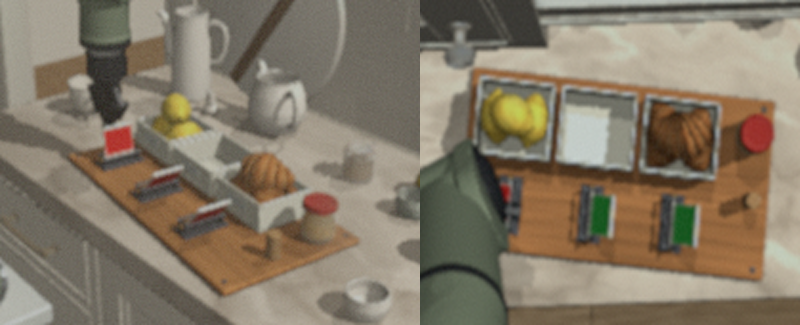

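The flap is rising and the fingers are behind it. I'll push on past upright.

{"api": "jog_arm", "payload": {
  "increments": [
    {"x":-0.7,"y":0,"z":0,"wx":0,"wy":0,"wz":0,"claw":0},
    {"x":-1.4,"y":0,"z":0,"wx":0,"wy":0,"wz":0,"claw":0},
    {"x":-2.0,"y":0,"z":0,"wx":0,"wy":0,"wz":0,"claw":0},
    {"x":-2.6,"y":0,"z":0,"wx":0,"wy":0,"wz":0,"claw":0},
    {"x":-2.6,"y":0,"z":0,"wx":0,"wy":0,"wz":0,"claw":0}
  ]
}}

```text
clock: 4.05
position: [0.4658, 0.1305, 0.0528]
tool_rot: [-3.141, 0.0, 1.44]
force: [-0.4, 0.4, 0.7]
grip_width: -0.0003
```

```bash
python3 look.py 5
```

```text
4.05 [0.46575618 0.13051108 0.05280607] [-3.14111225e+00  4.41991159e-04  1.44024855e+00] -0.0002794799686886393 [-0.37470617  0.40389431  0.66921262]
scene [270.92428408 195.23541848]
top [263.08277036 220.12732451]
```

View pics/m5.png

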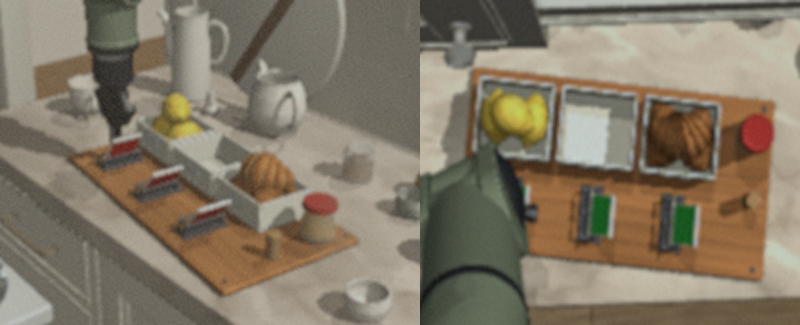

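Tag A has gone over. I'll back off, lift, and cross to the right of the middle tag.

{"api": "jog_arm", "payload": {
  "increments": [
    {"x":1.5,"y":0,"z":0,"wx":0,"wy":0,"wz":0,"claw":0},
    {"x":2.5,"y":0,"z":-2,"wx":0,"wy":0,"wz":0,"claw":0},
    {"x":2.5,"y":0,"z":-7,"wx":0,"wy":0,"wz":0,"claw":0},
    {"x":1.5,"y":0.2,"z":-12,"wx":0,"wy":0,"wz":0,"claw":0},
    {"x":-3,"y":0.4,"z":-13,"wx":0,"wy":0,"wz":0,"claw":0},
    {"x":-8,"y":0.6,"z":-13,"wx":0,"wy":0,"wz":0,"claw":0},
    {"x":-13,"y":0.7,"z":-13,"wx":0,"wy":0,"wz":0,"claw":0},
    {"x":-18,"y":0.7,"z":-13,"wx":0,"wy":0,"wz":0,"claw":0},
    {"x":-22.2,"y":0.7,"z":-13,"wx":0,"wy":0,"wz":0,"claw":0},
    {"x":-22.2,"y":0.7,"z":-13,"wx":0,"wy":0,"wz":0,"claw":0}
  ]
}}

```text
clock: 5.4
position: [0.4442, -0.0917, 0.183]
tool_rot: [3.142, 0.001, 1.437]
force: [0.7, 0.8, -0.2]
grip_width: -0.0005
```

```bash
python3 look.py 6
```

```text
5.4 [ 0.44415431 -0.0916939   0.18302333] [3.14155188e+00 6.14138467e-04 1.43743426e+00] -0.0005391252869177653 [ 0.69829721  0.78622637 -0.20753931]
scene [305.80285815 182.780541  ]
top [331.84422118 225.05183439]
```

View pics/m6.png

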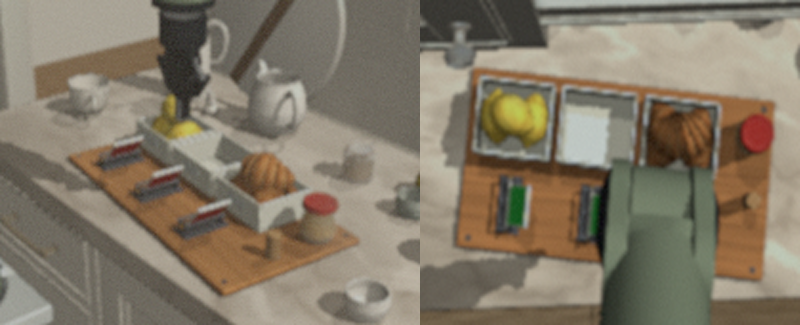

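{"api": "jog_arm", "payload": {
  "increments": [
    {"x":0.1,"y":0,"z":3,"wx":0,"wy":0,"wz":0,"claw":0},
    {"x":0.1,"y":0,"z":6.5,"wx":0,"wy":0,"wz":0,"claw":0},
    {"x":0.1,"y":0,"z":10,"wx":0,"wy":0,"wz":0,"claw":0},
    {"x":0.1,"y":0,"z":13,"wx":0,"wy":0,"wz":0,"claw":0},
    {"x":0.1,"y":0,"z":13,"wx":0,"wy":0,"wz":0,"claw":0}
  ]
}}

```text
clock: 6.12
position: [0.4441, -0.0865, 0.0516]
tool_rot: [-3.138, -0.001, 1.443]
force: [-0.5, -0.4, 0.5]
grip_width: 0.0001
```

```bash
python3 look.py 7
```

```text
6.125 [ 0.4441118  -0.08647383  0.05156229] [-3.13814396e+00 -5.05759989e-04  1.44326914e+00] 8.389960028060198e-05 [-0.50446017 -0.35011662  0.50675953]
scene [304.68079282 220.09257989]
top [328.29665753 224.75956143]
```

View pics/m7.png

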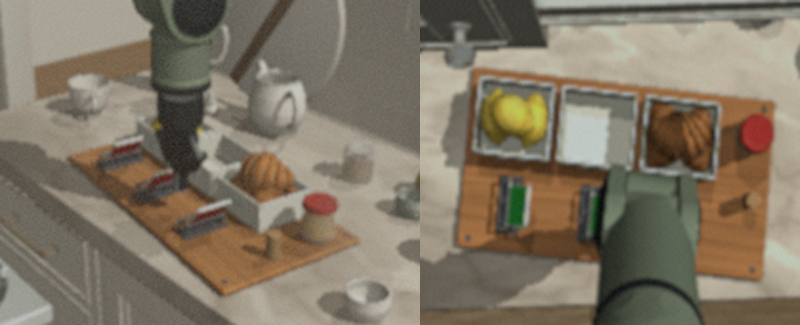

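The fingertips are down between the middle tag's edge and stand C, clear of both. I'll push left.

{"api": "jog_arm", "payload": {
  "increments": [
    {"x":1.5,"y":0,"z":0,"wx":0,"wy":0,"wz":0,"claw":0},
    {"x":2.5,"y":0,"z":0,"wx":0,"wy":0,"wz":0,"claw":0},
    {"x":3.3,"y":0,"z":0,"wx":0,"wy":0,"wz":0,"claw":0},
    {"x":4,"y":0,"z":0,"wx":0,"wy":0,"wz":0,"claw":0},
    {"x":4.7,"y":0,"z":0,"wx":0,"wy":0,"wz":0,"claw":0},
    {"x":5.4,"y":0,"z":0,"wx":0,"wy":0,"wz":0,"claw":0},
    {"x":6.1,"y":0,"z":0,"wx":0,"wy":0,"wz":0,"claw":0},
    {"x":6.8,"y":0,"z":0,"wx":0,"wy":0,"wz":0,"claw":0},
    {"x":7.5,"y":0,"z":0,"wx":0,"wy":0,"wz":0,"claw":0},
    {"x":8.1,"y":0,"z":0,"wx":0,"wy":0,"wz":0,"claw":0}
  ]
}}

```text
clock: 7.48
position: [0.4556, -0.0064, 0.0535]
tool_rot: [-3.142, -0.0, 1.443]
force: [-0.1, 0.1, 0.2]
grip_width: 0.0
```

```bash
python3 look.py 8
```

```text
7.475 [ 0.45563531 -0.00639336  0.05354862] [-3.14154373e+00 -4.52051727e-04  1.44250938e+00] 2.8476501368696962e-05 [-0.07136935  0.13318051  0.22788743]
scene [292.15160396 209.54008203]
top [304.23495707 221.98973779]
```

View pics/m8.png

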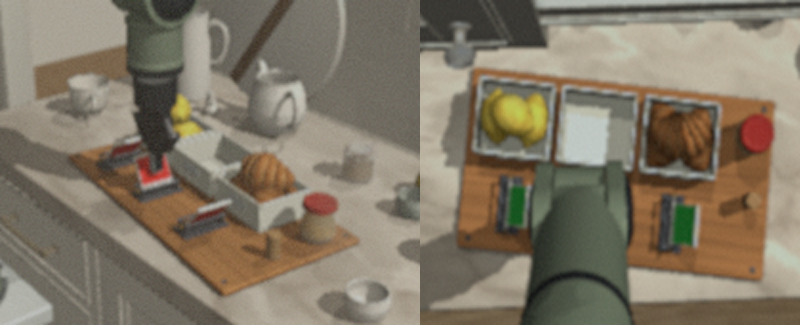

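The middle tag now shows red. I'll back off and lift well clear, moving toward the robot so the tags can be seen.

{"api": "jog_arm", "payload": {
  "increments": [
    {"x":-1.5,"y":0,"z":0,"wx":0,"wy":0,"wz":0,"claw":0},
    {"x":-2.5,"y":0,"z":-2,"wx":0,"wy":0,"wz":0,"claw":0},
    {"x":-2.5,"y":0,"z":-7,"wx":0,"wy":0,"wz":0,"claw":0},
    {"x":-2.5,"y":0,"z":-12,"wx":0,"wy":0,"wz":0,"claw":0},
    {"x":-7,"y":0,"z":-15,"wx":0,"wy":0,"wz":0,"claw":0},
    {"x":-12,"y":0,"z":-16,"wx":0,"wy":0,"wz":0,"claw":0},
    {"x":-17,"y":0,"z":-16,"wx":0,"wy":0,"wz":0,"claw":0},
    {"x":-22,"y":0,"z":-16,"wx":0,"wy":0,"wz":0,"claw":0},
    {"x":-26,"y":0,"z":-16,"wx":0,"wy":0,"wz":0,"claw":0},
    {"x":-26,"y":0,"z":-16,"wx":0,"wy":0,"wz":0,"claw":0}
  ]
}}

```text
clock: 8.82
position: [0.4207, -0.268, 0.2133]
tool_rot: [-3.141, 0.001, 1.438]
force: [-0.5, 0.7, 0.6]
grip_width: -0.0002
```

```bash
python3 look.py 9
```

```text
8.825 [ 0.42065931 -0.26801594  0.21328532] [-3.14117187e+00  5.45873683e-04  1.43768988e+00] -0.00020451455476182674 [-0.48218938  0.68819482  0.64530791]
scene [340.59624712 195.16131579]
top [392.91185126 231.49215187]
```

View pics/m9.png

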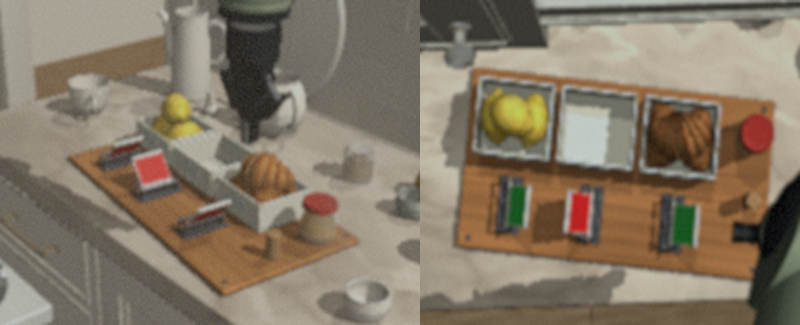

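```bash
python3 - <<'E'
from h import *
f=bot.grab_frame("top")
for n,h,s in(("left",(.472,.130),-1),("mid",(.455,-.0063),1),("right",(.438,-.145),-1)):
    p=proj(f,[h[0]+s*.005,h[1]+s*.0387,.073]); print(n,"edge predicted px",p,"montage",(p-[220,130])*[2,325/140]+[420,0])
bot.job_done()
E
```

```text
left edge predicted px [274.25315612 219.3802213 ] montage [528.50631224 207.48979944]
mid edge predicted px [292.2593906  221.00182169] montage [564.51878121 211.25422892]
right edge predicted px [358.21170318 227.35735294] montage [696.42340637 226.00814076]
the job is handed in; nothing more can be done
```

I pushed over the two wrong tags with closed fingertips and handed the job in at about 8.9 s of the 40 s allowed. The lemon tag now shows green, leaning right, and the empty bin's tag shows red, leaning left. I left the croissant tag, which was already right, alone.

- **Tags:** in the last top view the tag edges are at about (527,205), (567,212) and (697,226) in the enlarged picture. I predicted (528,207), (565,211) and (696,226) for flaps lying against their stops, so they agree to 2–3 px.
- **Forces:** wrist readings at the end of each move stayed near zero (about 1 N). I did not record the peak force while the flaps were being pushed.
- **Bystanders:** the jar, cork, cup and bowl look unmoved in the last pictures. I compared them by eye only; the cork was near the arm in the top view but clear in the scene view. The arm finished clear, about 0.21 m above the worktop.
- **What disagreed:**
  - My first measurement put the left and middle tags 135 mm apart rather than 140 mm, which the clearances I used allowed for.
  - My first move call was refused for missing keys, and nothing moved.

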